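# Roll the carton to the end stop and lift it off

## Robot

A 6-joint arm with a two-finger parallel gripper is mounted at the origin on a cart in front of the work surface, level with it; the furniture and walls round the work are solid. World frame = base frame: x ahead of the robot, y to its left, z up, the work surface at z = 0. Lengths are in m, angles in rad, forces in N, time in s.
With the tool pointing down it reaches from about 0.25 to 0.85 m from the base axis. Payload 12.5 kg.
Tool frame: the origin (TCP) lies midway between the tips of the shut fingers; the grasp point (between the pads) lies 19 mm behind it; z points along the fingers, y is the line along which they close (so a half turn about z gives the same grasp; the last joint's range is limited). The gripper opens to 93 mm and grips with 3 to 60 N. Pads are 15 mm wide; open, the fingers measure 128 mm over their backs; the gripper's body (75 mm by 188 mm) begins 65 mm behind the grasp point.
Start: joints at [1.265, 0.351, 1.652, -0, 1.139, -0.085], TCP at [0.12, 0.537, 0.219] pointing down, gripper open.
Joint ranges: [-2.75, 2.75], [-0.79, 2.1], [0.01, 2.65], [-1.57, 4.71], [0.07, 3.14], [-2.87, 2.87]. Speed limits (rad/s): [2.22, 2.22, 2.79, 3.14, 3.14, 3.14].

## Interface

Orientations are given as a unit quaternion [x, y, z, w].
In Python, from workcell import arm gives the robot as it stands. The module is installed in compiled form; this text tells all that it offers. Calls block until the motion is done:
- arm.goto(position, orientation): joint-space move of the TCP to a pose.
- arm.move_l(position, orientation=None, vel=0.15, stop_force=None): straight line of the TCP; orientation=None keeps the orientation; vel is the mean speed in m/s. With stop_force (N) it stops when the force on the tool has changed by that much, and returns True; else False.
- arm.move_joints(angles): joint-space move.
- arm.grip(opening, force=None): finger opening in m; force is the grip in N (None keeps the last); returns when the fingers have stopped.
- arm.wait(seconds).
- arm.inverse_kinematics(position, orientation): joint angles nearest the present ones, or None.
- arm.snapshot(name): name is "scene" or "side" or "wrist"; returns (picture, depth): 384x512x3 uint8, red, green, blue; 384x512 float32, m along the optical axis (not along the pixel's ray), 0 where there is no reading.
- arm.camera_params(name): a dict with "camera_matrix" (3x3 intrinsics, pixels), "xyz" and "attitude" of the camera in the world; the wrist camera has in their place "mount" (4x4, takes a point from camera to tool coordinates, whose origin is the TCP and whose axes are the flange's). Camera axes: x right, y up, looking along -z (the intrinsics and any distortion apply to the point x, -y, -z); pixel columns grow to the right and rows downward; lengths in m; the calibration is good to about 2 mm. A picture is of the moment at which its call begins: read the wrist's pose just before it. camera_params takes no time and is no camera call.
A pose or a line that the arm cannot do raises arm.PlanningError and nothing moves.
- arm.sign_off(): hands the job in; it is judged then, once.
Trained networks look in the newest picture that a camera, given by its name, has taken for a name from the list of things; names that differ only in an ending like _2 or _b are one class to them, and where a whole thing is asked for, a point or a joint stands for the part that bears it (a point fixed in the world has none). Each returns a list of dicts, best first, with "score" (0 to 1); they miss things now and then, are a little off and sometimes report something else, mostly with a low value. They report only what shows in the picture. A call takes as long as a camera call.
- arm.boxes_of(camera, query): "rect" ([centre column, centre row, width, height] as shares, 0 to 1, of the picture: columns of its width, rows of its height, round what is visible of it).
- arm.masks_of(camera, query): "region" (384x512 bool, what is visible of it) and "rect" ([centre column, centre row, width, height] as shares, 0 to 1, of the picture: columns of its width, rows of its height, round what is visible of it).
- arm.pinpoint(camera, query): "point" ([column, row] as shares, 0 to 1, of the picture: columns of its width, rows of its height: a listed point, or the origin of a listed thing).
Readings, each from a call of its own:
- arm.read_t(): time.
- arm.read_qpos(): joint angles.
- arm.read_qd(): joint speeds.
- arm.read_effort(): joint torques, N m.
- arm.read_eef_pos(): TCP position.
- arm.read_tcp_rot(): TCP orientation.
- arm.read_ft_force(): force on the tool from outside, world axes, zero at the start.
- arm.read_wrist_torque(): the same for the moment, N m.
- arm.read_gripper_width(): finger opening in m.
- arm.read_gripper_force(): force on a finger pad.
Only numpy, scipy, OpenCV 4.12 (cv2) and the standard library are available. Lean on these libraries where they do the work, as an engineer would, in place of code of your own. Each camera call takes 0.05 s, during which the arm holds its last target. There are 200 camera calls.

## Task

Roll the blue-taped carton along the roller track, keeping it down on the rollers, until it rests against the red end stop. Then lift it off there and set it down flat in the middle of the empty green mat; leave the red-taped carton on the grey mat where it stands.

Things in the scene. Friction and masses are not known exactly. Their poses are not given: they have to be found in the camera images.
- carton_blue_center (a point): centre of the brown cardboard carton with a blue tape band: 100 long (its x) x 62 wide (its y) x 56 mm high, 0.2 to 0.45 kg, rigid, loose. It stands on the rollers near the track's open end, long side along the track, centre 78 mm above the bench. Can be gripped from above across its 62 mm width or pushed from behind
- track: fixed level aluminium track, 12 free steel rollers. Origin on the bench below its middle; x runs along it to the end stop, y across, z up. Roller tops at z 50 mm, x -140 to 140, 84 mm wide; side rails at y +-43 to 49 mm, tops at z 58. Red stop plate at the +x end, top at z 86; its black buffer's face is at x 150 mm: the touching carton's centre is at x 100. The other end is open
- mat_green: green square mat, 130 x 130 x 4 mm, fixed on the bench, empty; origin at the centre of its underside, so its top is 4 mm above the origin; the carton's centre is 32 mm above the origin when it stands on it
- carton_red_center (a point): centre of the other carton, of the same size but with a red tape band, loose, standing on a grey mat of the same size (centre 32 mm above the bench); to be left alone

How it is judged:
By the outcome, as a careful person would: the job done as asked, in the order asked, and still so for the second after the job is handed in, with the robot touching nothing.
It also fails if it takes over 45 s, if anything falls off the work surface, if the arm or the gripper's body presses on something with over 40 N, if the wrist force passes 120 N, or if a joint passes its speed limit or range.

## Working session

There is one attempt and no reset: what is moved stays moved. The work goes in short steps, each a Python script; the robot and the scene stay as the last script left them, time stands still between calls to the robot, and variables do not carry over. Pictures are saved under pics/ and viewed, at most 10 in all, crops included, and the job is handed in when it is done.

```bash
mkdir -p pics; cat > h.py <<'E'
import numpy as np, cv2
from scipy.spatial.transform import Rotation as R
from workcell import arm
def snap(name,fn=None):
    p,q=arm.read_eef_pos(),arm.read_tcp_rot()
    pic,d=arm.snapshot(name)
    if fn: cv2.imwrite('pics/'+fn,cv2.cvtColor(pic,cv2.COLOR_RGB2BGR))
    return pic,d,np.array(p),np.array(q)
E
python3 - <<'E'
from h import *
for n in("scene","side","wrist"):
    print(n,arm.camera_params(n))
a=snap("scene","s0.png")[0];b=snap("side","d0.png")[0]
cv2.imwrite('pics/a.png',cv2.resize(np.hstack([a,b])[...,::-1],(800,300)))
for n in("scene","side"):
  for q in("carton_blue_center","carton_red_center","track","mat_green"):
    print(n,q,[(r['score'],r['point']) for r in arm.pinpoint(n,q)][:2])
print(arm.read_t(),arm.read_tcp_rot())
E
```

```text
scene {'camera_matrix': array([[369.02004489,   0.        , 254.390675  ],
       [  0.        , 369.02004489, 191.61444154],
       [  0.        ,   0.        ,   1.        ]]), 'xyz': array([ 0.03377146, -0.28273936,  0.66938707]), 'attitude': array([ 0.34728488, -0.18772038, -0.44954774,  0.80128715])}
side {'camera_matrix': array([[386.53029215,   0.        , 254.76890465],
       [  0.        , 386.53029215, 194.60542541],
       [  0.        ,   0.        ,   1.        ]]), 'xyz': array([ 0.32252543, -0.6547726 ,  0.48032036]), 'attitude': array([ 0.51410023, -0.07982384, -0.12456115,  0.84487492])}
wrist {'camera_matrix': array([[277.32684761,   0.        , 255.68492128],
       [  0.        , 277.32684761, 185.89335794],
       [  0.        ,   0.        ,   1.        ]]), 'mount': array([[ 9.80573608e-05,  9.59679951e-01,  2.81094968e-01,
         7.84122906e-02],
       [ 9.99999982e-01, -1.40095554e-04,  1.29456373e-04,
        -4.46970639e-04],
       [ 1.63616841e-04,  2.81094950e-01, -9.59679948e-01,
        -1.66340960e-01],
       [ 0.00000000e+00,  0.00000000e+00,  0.00000000e+00,
         1.00000000e+00]])}
scene carton_blue_center [(0.55, [0.3359, 0.4688])]
scene carton_red_center [(0.8, [0.5477, 0.6836])]
scene track [(0.62, [0.3721, 0.5096])]
scene mat_green [(0.69, [0.6705, 0.6049]), (0.34, [0.5559, 0.6831])]
side carton_blue_center [(0.8, [0.4105, 0.4435])]
side carton_red_center [(0.71, [0.4436, 0.6849])]
side track [(0.69, [0.4432, 0.5099])]
side mat_green [(0.6, [0.6395, 0.7432]), (0.29, [0.4107, 0.4401])]
0.5 [ 1.10191565e-01  9.93910366e-01 -5.53989553e-05 -1.97742166e-05]
```

View pics/a.png

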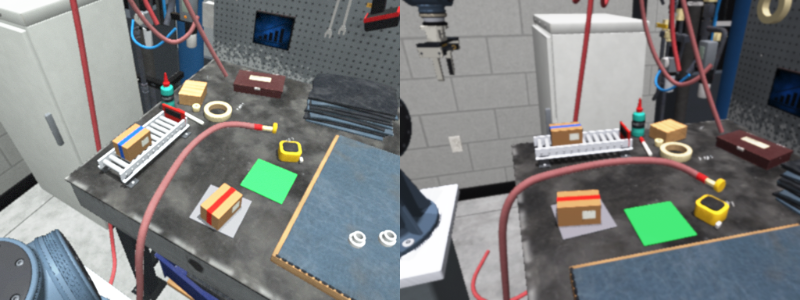

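The left half (scene) shows the blue carton on the track at about (130,140) with the red stop at (175,115), the green mat at (270,180), the red carton at (220,205), and a red hose arching across. Next I'll locate these in 3D, including the hose height.

```bash
cat >> h.py <<'E'
def cloud(name,d,p=None,q=None):
    c=arm.camera_params(name);K=c['camera_matrix']
    v,u=np.mgrid[:384,:512]
    P=np.stack([(u-K[0,2])/K[0,0]*d,-(v-K[1,2])/K[1,1]*d,-d],-1)
    if name=="wrist":
        M=c['mount'];P=P@M[:3,:3].T+M[:3,3]
        return P@R.from_quat(q).as_matrix().T+p
    return P@R.from_quat(c['attitude']).as_matrix().T+c['xyz']
E
python3 - <<'E'
from h import *
for n in("scene","side"):
    pic,d,p,q=snap(n);W=cloud(n,d);ok=d>0
    for k in("carton_blue_center","carton_red_center","track","mat_green"):
        m=arm.masks_of(n,k)
        if not m: print(n,k,None);continue
        m=m[0]; g=cv2.erode(m['region'].astype(np.uint8),np.ones((3,3)))>0; X=W[g&ok]
        zt=np.percentile(X[:,2],95); T=X[X[:,2]>zt-.012] if 'carton' in k else X
        r=cv2.minAreaRect((T[:,:2]*1000).astype(np.float32))
        print(n,k,m['score'],len(X),'med',T.mean(0).round(3),'ztop',zt.round(3),'rect',np.round(r[0]),np.round(r[1]),round(r[2],1))
    hsv=cv2.cvtColor(pic,cv2.COLOR_RGB2HSV).astype(int);h,s,v=hsv[...,0],hsv[...,1],hsv[...,2]
    red=((h<8)|(h>172))&(s>90)&(v>60)&ok&(W[...,0]<1.0)
    print('zs of red, by cell')
    X=W[red]
    for a in np.arange(-.1,.9,.05):
      for b in np.arange(-.4,.8,.05):
        Y=X[(X[:,0]>=a)&(X[:,0]<a+.05)&(X[:,1]>=b)&(X[:,1]<b+.05)]
        if len(Y)>8: print((round(a,2),round(b,2)),len(Y),Y[:,2].min().round(3),Y[:,2].max().round(3),end='; ')
    print()
E
```

```text
scene carton_blue_center 0.64 1312 med [0.478 0.237 0.104] ztop 0.107 rect [483. 241.] [60. 96.] 87.0
scene carton_red_center 0.75 1791 med [ 0.442 -0.091  0.059] ztop 0.061 rect [446. -90.] [61. 99.] 79.2
scene track 0.74 3178 med [0.544 0.224 0.042] ztop 0.069 rect [539. 241.] [134. 318.] 87.2
scene mat_green 0.68 2078 med [ 0.622 -0.159  0.004] ztop 0.006 rect [ 625. -157.] [125. 125.] 89.5
zs of red, by cell
(np.float64(0.2), np.float64(0.05)) 48 -0.345 -0.098; (np.float64(0.25), np.float64(0.05)) 23 -0.119 0.004; (np.float64(0.3), np.float64(0.4)) 43 -0.846 -0.828; (np.float64(0.3), np.float64(0.45)) 24 -0.84 -0.826; (np.float64(0.35), np.float64(-0.1)) 97 0.003 0.062; (np.float64(0.35), np.float64(0.45)) 73 -0.841 -0.805; (np.float64(0.4), np.float64(-0.1)) 176 0.006 0.062; (np.float64(0.4), np.float64(0.45)) 9 -0.815 -0.793; (np.float64(0.4), np.float64(0.5)) 101 -0.807 -0.694; (np.float64(0.45), np.float64(-0.15)) 14 0.059 0.062; (np.float64(0.45), np.float64(-0.1)) 120 0.058 0.062; (np.float64(0.45), np.float64(0.5)) 80 -0.73 -0.614; (np.float64(0.55), np.float64(0.5)) 405 -
[... 2753 characters left out ...]
56 0.04 0.088; (np.float64(0.65), np.float64(0.25)) 32 0.031 0.088; (np.float64(0.65), np.float64(0.55)) 160 0.357 0.467; (np.float64(0.65), np.float64(0.8)) 21 0.455 0.465; (np.float64(0.7), np.float64(0.05)) 132 0.011 0.029; (np.float64(0.7), np.float64(0.1)) 29 0.019 0.031; (np.float64(0.75), np.float64(-0.0)) 60 0.01 0.026; (np.float64(0.75), np.float64(0.05)) 169 0.01 0.028; (np.float64(0.75), np.float64(0.25)) 37 -0.002 0.016; (np.float64(0.75), np.float64(0.3)) 90 -0.002 0.146; (np.float64(0.75), np.float64(0.8)) 23 0.439 0.462; (np.float64(0.8), np.float64(-0.05)) 184 0.001 0.026; (np.float64(0.8), np.float64(-0.0)) 87 0.01 0.025; (np.float64(0.85), np.float64(0.6)) 106 -0.114 0.468;
```

```bash
cat >> h.py <<'E'
def Q(yaw): # tool down, tool x -> -(yaw direction), closes across it
    c,s=np.cos(yaw),np.sin(yaw)
    return R.from_matrix(np.array([[-c,-s,0],[-s,c,0],[0,0,-1]]).T.T @ np.eye(3)).as_quat()
E
python3 - <<'E'
from h import *
print(R.from_quat(Q(.3)).as_matrix().round(2))
arm.goto([.53,.24,.30],Q(-.04))
pic,d,p,q=snap("wrist","w1.png");W=cloud("wrist",d,p,q);ok=d>0
print(p,arm.read_t(),arm.read_qpos())
near=ok&(W[...,0]>.3)&(W[...,0]<.75)&(abs(W[...,1]-.24)<.1)
X=W[near]
T=X[(X[:,2]>.098)&(X[:,2]<.115)];r=cv2.minAreaRect((T[:,:2]*1000).astype(np.float32));print('top',T.mean(0),r)
m=arm.masks_of("wrist","carton_blue_center"); print([(a['score'],a['rect']) for a in m][:2])
hsv=cv2.cvtColor(pic,cv2.COLOR_RGB2HSV).astype(int)
red=near&((hsv[...,0]<8)|(hsv[...,0]>172))&(hsv[...,1]>110)
Y=W[red&(W[...,2]>.08)&(W[...,2]<.095)];print('stop top',len(Y),cv2.minAreaRect((Y[:,:2]*1000).astype(np.float32)))
for lo,hi in((-.075,-.03),(.03,.075)):
    Y=X[(X[:,2]>.0545)&(X[:,2]<.062)&(X[:,0]>.4)&(X[:,0]<.66)&(X[:,1]-.241>lo)&(X[:,1]-.241<hi)]
    b=np.arange(.4,.66,.02);print([(round(a,2),len(z),*np.round(np.percentile(z,[5,50,95]),4)) for a in b for z in [Y[(Y[:,0]>=a)&(Y[:,0]<a+.02),1]] if len(z)>5])
E
```

```text
[[-0.96 -0.3   0.  ]
 [-0.3   0.96  0.  ]
 [-0.    0.   -1.  ]]
[0.52956654 0.24068461 0.29984555] 2.9083 [ 3.46624938e-01  3.41635802e-01  1.46156443e+00  1.38564531e-04
  1.33869774e+00 -1.18523955e+00]
top [0.48339647 0.24386211 0.10618661] ((485.41748046875, 243.749755859375), (62.001094818115234, 98.97174835205078), 87.4802474975586)
[(0.63, [0.5027, 0.3414, 0.093, 0.2042])]
stop top 374 ((687.5535888671875, 234.55946350097656), (96.70592498779297, 8.392078399658203), 87.03340148925781)
[(np.float64(0.4), 79, np.float64(0.1997), np.float64(0.2028), np.float64(0.2057)), (np.float64(0.42), 63, np.float64(0.1994), np.float64(0.2019), np.float64(0.2044)), (np.float64(0.44), 60, np.float64(0.1981), np.float64(0.2007), np.float64(0.203)), (np.float64(0.46), 63, np.float64(0.1967), np.float64(0.1997), np.float64(0.2024)), (np.float64(0.48), 64, np.float64(0.1957), np.float64(0.1989), np.float64(0.2018)), (np.float64(0.5), 56, np.float64(0.1954), np.float64(0.1979), np.float64(0.2004)), (np.float64(0.52), 52, np.float64(0.1939), np.float64(0.1967), np.float64(0.1991)), (np.float64(0.54)
[... 869 characters left out ...]
4(0.2901), np.float64(0.2931)), (np.float64(0.5), 51, np.float64(0.2871), np.float64(0.2898), np.float64(0.2915)), (np.float64(0.52), 62, np.float64(0.2854), np.float64(0.2884), np.float64(0.2914)), (np.float64(0.54), 52, np.float64(0.2851), np.float64(0.2875), np.float64(0.2898)), (np.float64(0.56), 49, np.float64(0.2835), np.float64(0.2864), np.float64(0.2882)), (np.float64(0.58), 49, np.float64(0.2832), np.float64(0.285), np.float64(0.2881)), (np.float64(0.6), 48, np.float64(0.2815), np.float64(0.2845), np.float64(0.2864)), (np.float64(0.62), 45, np.float64(0.2803), np.float64(0.2831), np.float64(0.2862)), (np.float64(0.64), 43, np.float64(0.2796), np.float64(0.2827), np.float64(0.2845))]
```

View pics/w1.png

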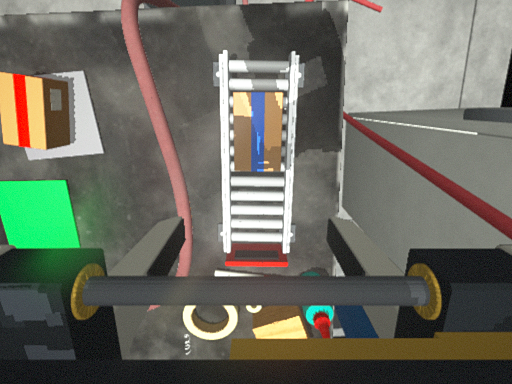

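The wrist view shows the blue carton at about (258,130), a clear track, and the red stop at (257,262). The hose lies between the track and the mats, at most 43 mm high. I'll push the carton from behind with both fingertips.

```bash
cat >> h.py <<'E'
YAW=-.051;U=np.array([np.cos(YAW),np.sin(YAW),0])
O=np.array([.53,.2418,0])
def tr(s,z): return O+U*s+[0,0,z]   # s along the track from O
E
python3 - <<'E'
from h import *
arm.grip(.03)
arm.goto(tr(-.13,.16),Q(YAW))
print(arm.move_l(tr(-.13,.07),vel=.12,stop_force=10))
for i in range(8):
    h=arm.move_l(tr(.09,.07),vel=.05,stop_force=5)
    p=np.array(arm.read_eef_pos());s=(p-O)@U
    print(h,p.round(4),round(s,4),np.round(arm.read_ft_force(),1),arm.read_t())
    if s>.02 or not h: break
snap("side","s2.png");a=snap("scene","s3.png")[0]
b=cv2.imread('pics/s2.png')
cv2.imwrite('pics/b.png',np.hstack([b[100:280,130:400],a[100:280,90:360,::-1]]))
E
```

```text
False
True [0.5715 0.2397 0.0695] 0.0416 [-0.5  0.3  0.5] 8.7583
```

View pics/b.png

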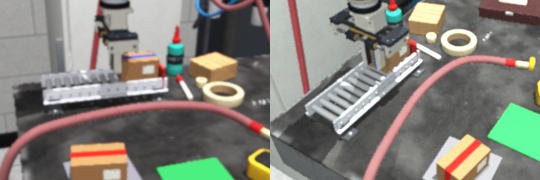

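The carton is at the red stop, at (140,65) in the left crop. I'll press gently once more, back off, and measure it from above.

```bash
python3 - <<'E'
from h import *
h=arm.move_l(tr(.065,.07),vel=.02,stop_force=4);arm.wait(.3)
p=np.array(arm.read_eef_pos());print(h,(p-O)@U,np.round(arm.read_ft_force(),1))
arm.move_l(tr(.015,.07),vel=.05);arm.move_l(tr(.015,.2),vel=.25)
arm.grip(.093)
arm.goto(tr(.07,.29),Q(YAW))
pic,d,p,q=snap("wrist","w2.png");W=cloud("wrist",d,p,q)
near=(d>0)&(W[...,0]>.5)&(W[...,0]<.75)&(abs(W[...,1]-.235)<.06)
hsv=cv2.cvtColor(pic,cv2.COLOR_RGB2HSV).astype(int)
red=((hsv[...,0]<8)|(hsv[...,0]>172))&(hsv[...,1]>110)
T=W[near&(W[...,2]>.1)&(W[...,2]<.113)];r=cv2.minAreaRect((T[:,:2]*1000).astype(np.float32))
print('top',r,'s',(np.array([*np.array(r[0])/1000,0])-O)@U,T[:,2].mean())
S=W[near&red&(W[...,2]>.08)&(W[...,2]<.095)];print('plate s',np.percentile((S-O)@U,[2,50,98]))
print(arm.read_t())
cv2.imwrite('pics/c.png',cv2.resize(pic[20:300,150:380,::-1],None,fx=2,fy=2))
E
```

```text
True 0.04121631269956714 [0.6 0.9 0.2]
top ((630.180908203125, 236.5458526611328), (62.031436920166016, 101.1084976196289), 87.07726287841797) s 0.10031849653696272 0.10624494210666661
plate s [0.15398787 0.15882981 0.16152174]
12.45
```

View pics/c.png

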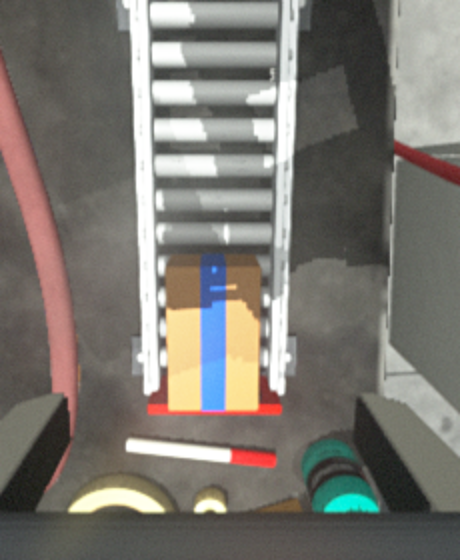

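The carton's front face is at s=0.1505 and the plate front at about 0.154, which leaves room for the buffer, so the carton is seated. Next I'll grip, lift and place it.

```bash
python3 - <<'E'
from h import *
c=np.array([.6302,.2365])
arm.goto([*c,.17],Q(YAW))
print(arm.move_l([*c,.068],vel=.1,stop_force=10))
arm.grip(.05,25); print('w',arm.read_gripper_width(),arm.read_gripper_force())
z0=arm.read_eef_pos()[2]
arm.move_l([*c,.10],vel=.05)
arm.move_l([*c,.20],vel=.15); print('w',arm.read_gripper_width(),np.round(arm.read_ft_force(),1))
m=np.array([.6255,-.157])
arm.goto([*m,.20],Q(-.01))
arm.move_l([*m,.06],vel=.12)
pz=z0-.046
print(z0,arm.move_l([*m,pz-.003],vel=.03,stop_force=4),arm.read_eef_pos(),arm.read_t())
arm.wait(.2);print(np.round(arm.read_ft_force(),1))
a=snap("side","s4.png")[0];b=snap("scene","s5.png")[0]
cv2.imwrite('pics/e.png',np.hstack([a[180:360,150:450,::-1],b[120:300,200:500,::-1]]))
E
```

```text
False
w 0.06186630069122093 25.000177323818207
w 0.062089097835739945 [-0.7 -0.3 -4.2]
0.06813370505297275 True [ 0.62537508 -0.15693994  0.02203974] 20.3083
[-0.3  0.3  5.7]
```

View pics/e.png

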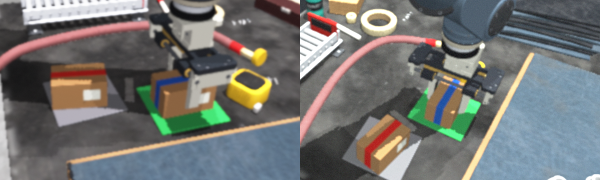

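The carton is down on the green mat at (180,95) in the left crop, and the tape measure at (248,90) is clear of the fingers. I'll release it, retract and check.

```bash
python3 - <<'E'
from h import *
arm.grip(.08)
p=np.array(arm.read_eef_pos())
arm.move_l(p+[0,0,.06],vel=.08);arm.move_l(p+[0,0,.22],vel=.25)
arm.goto([.53,.05,.32],Q(0))
for n in("scene","side"):
    pic,d,_,_=snap(n);W=cloud(n,d)
    near=(d>0)&(abs(W[...,0]-.6255)<.1)&(abs(W[...,1]+.157)<.1)
    T=W[near&(W[...,2]>.052)&(W[...,2]<.07)]
    print(n,cv2.minAreaRect((T[:,:2]*1000).astype(np.float32)),np.percentile(T[:,2],[5,50,95]))
    hsv=cv2.cvtColor(pic,cv2.COLOR_RGB2HSV)
    g=near&(abs(hsv[...,0].astype(int)-65)<15)&(hsv[...,1]>120)&(W[...,2]<.012)
    print('mat',cv2.minAreaRect((W[g][:,:2]*1000).astype(np.float32)))
    cv2.imwrite('pics/f_%s.png'%n,pic[120:340,130:500,::-1])
cv2.imwrite('pics/f.png',np.hstack([cv2.imread('pics/f_scene.png'),cv2.imread('pics/f_side.png')]))
print(arm.read_t(),np.round(arm.read_ft_force(),1))
E
```

```text
scene ((625.826171875, -157.72276306152344), (62.848731994628906, 102.9803695678711), 89.72762298583984) [0.05639113 0.05965576 0.06134669]
mat ((629.089111328125, -156.26019287109375), (132.7662353515625, 137.8477020263672), 88.45198059082031)
side ((625.4712524414062, -155.9479522705078), (64.68537902832031, 101.74239349365234), 89.86727905273438) [0.05427765 0.05999222 0.06133415]
mat ((629.2946166992188, -151.381103515625), (140.34494018554688, 136.88262939453125), 88.72209167480469)
23.8917 [0.6 0.8 0.7]
```

View pics/f.png

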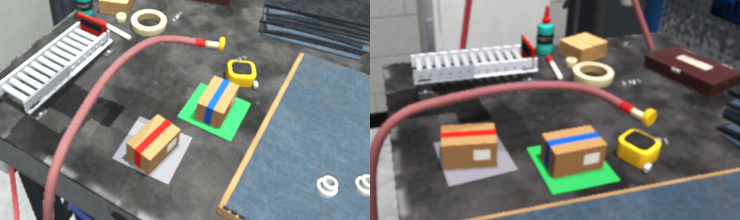

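The blue carton stands flat and centred on the green mat at (217,100) in the left picture. The red one is untouched at (153,143), and the arm is clear.

```bash
python3 -c "
from workcell import arm
print(arm.sign_off())"
```

```text
the job is handed in; nothing more can be done
None
```

I rolled the blue-taped carton to the red stop and set it flat in the middle of the green mat, leaving the red-taped one alone; the job was handed in at about 24 s, with no verdict returned.

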